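# Square a flow-cell stack and hold it under the hand press

### The arm

A 7-joint arm with a two-finger parallel gripper is mounted at the origin on the work surface. World frame = base frame: x ahead of the robot, y to its left, z up, the work surface at z = 0. Lengths are in m, angles in rad, forces in N, time in s.
With the tool pointing down it reaches from about 0.425 to 0.925 m from the base axis. Payload 6.8 kg.
Tool frame: the origin (TCP) lies on the centre line of the jaws, within the pads' length; the fingertips stand 25 mm ahead of it and the grasp point (between the pads) lies 6 mm ahead of it; z points along the fingers, y is the line along which they close (so a half turn about z gives the same grasp; the last joint's range is limited). The gripper opens to 85 mm and grips with 20 to 120 N. Pads are 22 mm wide; open, the fingers measure 114 mm over their backs; the gripper's body (76 mm by 85 mm) begins 54 mm behind the grasp point. The pads swing forward as they close: fully open they stand 13 mm farther back than shut.
Start: joints at [1.194, 0.477, 0.022, 1.555, -0.011, 1.109, -0.083], TCP at [0.179, -0.651, 0.256] pointing down, gripper open.
Joint ranges: [-2.96, 2.96], [-0.34, 2.1], [-1.41, 1.46], [0.24, 2.44], [-1.37, 4.51], [0.17, 1.92], [-2.96, 2.96]. Speed limits (rad/s): [2.39, 2.39, 3.14, 3.14, 3.14, 3.14, 3.14].

### API

Orientations are given as a unit quaternion [w, x, y, z].
In Python, from bench import telemetry, viewer, job gives the robot as it stands. The module is installed in compiled form; this text tells all that it offers.
- The arm moves only by the shell command python3 -m crank 'ROWS' [FORCE]. ROWS is JSON, a list of rows, each a list of 5 numbers: the opening in per cent of the stroke, from 0 (shut) to 100 (fully open), then the shift along the tool's x, y, z each as a share of 0.3 m, from -1 to 1, then the turn about the tool's z as a share of 2 pi rad, from -1 to 1. A call has 1 to 20 rows; each row shifts and turns the commanded pose from where the row before left it, along the tool's axes as they then stand; what a row does not reach is not made up. A row lasts 1/12 s, in which the tool goes at most 41.7 mm and 7.16 degrees, less where a joint would pass 70% of its speed; a pose out of reach is approached as far as the arm can. A call with a number of a shift or a turn outside -1 to 1 is refused whole. A call with a gripper value outside its range is refused whole. The fingers move at their own pace and stop on an object; FORCE is the grip in N (left out, the last holds). Time passes only in rows, so rows that do not move let the fingers close. It gives the time, the measured TCP pose, the force, the opening and the grip force at its end, in the units of the state.
- telemetry.get_state(): the state, without advancing time (a new reading comes with each control period).
- viewer.snapshot(name): name is "scene" or "top" or "wrist"; returns a dict with "pixels" (384x512x3 uint8, red, green, blue), "fx", "fy", "cx", "cy" (pixels), "rvec" (rotation vector, rad) and "tvec" (3), from world to camera coordinates, as OpenCV has them. Camera axes: x right, y down, z forward; pixel columns grow to the right and rows downward; lengths in m; the calibration is good to about 2 mm. A picture is of the moment at which its call begins. There is no depth.
- job.sign_off(): hands the job in; it is judged then, once.
The state is a dict: "t": time; "joint_pos": joint angles; "joint_vel": joint speeds; "tau": joint torques, N m; "tcp_pos": TCP position; "tcp_rot": TCP orientation; "ft_force": force on the tool from outside, world axes, zero at the start; "wrist_torque": the same for the moment, N m; "opening": finger opening in m; "grasp_force": force on a finger pad.
Only numpy, scipy, OpenCV 4.12 (cv2) and the standard library are available. Lean on these libraries where they do the work, as an engineer would, in place of code of your own. Each camera call takes 0.05 s, during which the arm holds its last target. There are 200 camera calls.

### The job

With the press still locked open, tap the ragged stack of four flow-cell plates home against the rear and right-hand stops of the press, until all their edges line up. Then flip the safety catch fully back, pull the lever all the way down onto the stack, and finish while holding it down: do not let go of the handle. Leave the rack, the block and the beaker where they are.

Things in the scene. Friction and masses are not known exactly. Their poses are not given: they have to be found in the camera images.
- press: hand press, fixed to the bench. Origin at bench level; x points from its open front (robot side) to the hinge at its back, y to its left, z up. Grey base 235 x 150 mm, 25 mm high; on it a dark steel bed, x = -75 to 45, y = -65 to 65, upper face at z = 38 mm. Cheeks either side of the hinge: x = 79 to 119, |y| = 52 to 64, up to z = 175 (-y side) or 110 (+y side).
- lever_hinge (a point): middle of the lever's hinge line, which runs along the press's y at press x = 95, z = 85 mm. Axes as the press.
- seat (a point): middle of the squared stack's underside (press x = -5, y = 0, z = 45 mm), axes as the press. It rests on an anvil 7 mm above the bed, which ends 3 mm inside the stack's edges, so fingertips fit lower than the plates there. Two steel stops, tops 14 mm above here: rear stop's face 27.5 mm to +x (y = -31 to 39), right-hand stop's face 40 mm to -y (x = -25 to 19).
- plate_1: bottom one of four loose aluminium plates, 55 x 80 x 4 mm, 48 g, stacked flat in the press with ragged edges. Origin at its centre, half-way up; its x along the 55 mm side, starting roughly along the press's x, its y along the 80 mm side, z up. In the squared stack its centre is 2 mm above seat.
- plate_2: second of four loose aluminium plates, 55 x 80 x 4 mm, 48 g, stacked flat in the press with ragged edges. Origin at its centre, half-way up; its x along the 55 mm side, starting roughly along the press's x, its y along the 80 mm side, z up. In the squared stack its centre is 6 mm above seat.
- plate_3: third of four loose aluminium plates, 55 x 80 x 4 mm, 48 g, stacked flat in the press with ragged edges. Origin at its centre, half-way up; its x along the 55 mm side, starting roughly along the press's x, its y along the 80 mm side, z up. In the squared stack its centre is 10 mm above seat.
- plate_4: top one (three small dark ports) of four loose aluminium plates, 55 x 80 x 4 mm, 48 g, stacked flat in the press with ragged edges. Origin at its centre, half-way up; its x along the 55 mm side, starting roughly along the press's x, its y along the 80 mm side, z up. In the squared stack its centre is 14 mm above seat.
- lever (a joint): angle of the press lever, a steel fork (outer faces at |y| = 47 mm) that carries the pad: 0 upright (start), grows as it is pulled to the front and down, 1.57 = level, down on its stop. A spring returns it to 0 when let go: about 3 N at the handle half-way, 10 to 15 N in the last few mm with the pad on the stack. With the catch on it moves under 0.1 rad.
- handle: lever's round black grip bar, 16 mm diameter, along the press's y, 72 mm free between the fork arms. Origin at the bar's centre, 190 mm from the hinge line: lever up at press x = 98, z = 275 mm; down at x = -95, z = 88 mm. 57 mm free between the bar and the pad carrier, on the hinge side. The grip revolves on its bar, so it stays level in closed fingers.
- pad: sprung rubber pressure pad under the lever, 40 x 60 mm; it comes down flat on the top plate and gives 4 mm by the time the lever is on its stop (about 15 N on the stack). Origin at the middle of its rubber face.
- catch (a joint): angle of the safety catch, a steel hook on the outside of the -y cheek that holds the lever's pin: 0 to 0.06 = on (start), grows as its thumb rod is pushed to the back (+x of the press), 1.0 = fully back at its stop; clear of the pin from 0.35. About 2 N at the rod; it stays where it is left.
- catch_thumb (a point): centre of the catch's thumb rod: steel, 12 mm diameter, along the press's y, free from press y = -73 to -114 mm. It starts at press x = 82, y = -100, z = 203 mm and swings back on a 50 mm circle about an axis along y at x = 95, z = 155, ending near x = 128, z = 192. Free space in front of it.
- tube_rack: bystander: white rack 85 x 125 x 40 mm with pale tubes up to 58 mm, loose, to the left of the press. Origin at the centre of its underside.
- sample_block: bystander: white block 80 x 80 x 55 mm, loose, to the right of the press. Origin at the centre of its underside.
- beaker: bystander: glass beaker 72 mm wide, 95 mm tall, loose, right of the press towards the back. Origin at the centre of its underside.
There are look-alikes about, which are no part of the job. Leave any green or red look-alike of the plate_4 alone.

How it is judged:
On the way, in this order (a step that is already met when the one before it is completed fails the run):
1. all four plates squared against both stops, lever up and catch on (x of plate_1 in the frame of seat between -0.0025 and 0.0025 m and y of plate_1 in the frame of seat between -0.0025 and 0.0025 m and z of plate_1 in the frame of seat between -0.0005 and 0.0045 m and angle between the x axis of each of plate_1, plate_2, plate_3, plate_4 and the x axis of press, either way round below 0.035 rad and x of plate_2 in the frame of seat between -0.0025 and 0.0025 m and y of plate_2 in the frame of seat between -0.0025 and 0.0025 m and z of plate_2 in the frame of seat between 0.0035 and 0.0085 m and x of plate_3 in the frame of seat between -0.0025 and 0.0025 m and y of plate_3 in the frame of seat between -0.0025 and 0.0025 m and z of plate_3 in the frame of seat between 0.0075 and 0.0125 m and x of plate_4 in the frame of seat between -0.0025 and 0.0025 m and y of plate_4 in the frame of seat between -0.0025 and 0.0025 m and z of plate_4 in the frame of seat between 0.0115 and 0.0165 m and value of joint lever below 0.15 rad and value of joint catch below 0.3 rad), for 0.2 s.
2. catch flipped back with the lever still up (value of joint catch above 0.75 rad and value of joint lever below 0.15 rad), for 0.1 s.
3. lever pulled down by the handle, pad pressing the top plate (value of joint lever above 1.52 rad and contact force between pad and plate_4 above 8 N), for 0.2 s.
At the end, for the whole second after the job is handed in: Catch back (over 0.75 rad); lever down (over 1.52 rad) and still, held by the fingers on the handle (over 3 N); pad pressing the top plate (over 8 N); all four plates stacked, centres within 2.5 mm of the squared place and turned less than 0.035 rad (all of step 3 and x of plate_1 in the frame of seat between -0.0025 and 0.0025 m and y of plate_1 in the frame of seat between -0.0025 and 0.0025 m and z of plate_1 in the frame of seat between -0.0005 and 0.0045 m and angle between the x axis of each of plate_1, plate_2, plate_3, plate_4 and the x axis of press, either way round below 0.035 rad and x of plate_2 in the frame of seat between -0.0025 and 0.0025 m and y of plate_2 in the frame of seat between -0.0025 and 0.0025 m and z of plate_2 in the frame of seat between 0.0035 and 0.0085 m and x of plate_3 in the frame of seat between -0.0025 and 0.0025 m and y of plate_3 in the frame of seat between -0.0025 and 0.0025 m and z of plate_3 in the frame of seat between 0.0075 and 0.0125 m and x of plate_4 in the frame of seat between -0.0025 and 0.0025 m and y of plate_4 in the frame of seat between -0.0025 and 0.0025 m and z of plate_4 in the frame of seat between 0.0115 and 0.0165 m and value of joint catch above 0.75 rad and velocity of joint lever below 0.1 rad/s and contact force between the fingers and handle above 3 N); the arm keeps its last pose, push and grip.
It fails at once if tube rack pushed more than 20 mm or tipped (distance of tube_rack from where it was at the start of the episode above 0.02 m or angle between tube_rack's own z axis and vertical above 0.3 rad).
It fails at once if sample block pushed more than 20 mm or tipped (distance of sample_block from where it was at the start of the episode above 0.02 m or angle between sample_block's own z axis and vertical above 0.3 rad).
It fails at once if beaker pushed more than 20 mm or tipped (distance of beaker from where it was at the start of the episode above 0.02 m or angle between beaker's own z axis and vertical above 0.3 rad).
It also fails if it takes over 72 s, if anything falls off the work surface, if the arm or the gripper's body presses on something with over 40 N, if the wrist force passes 120 N, or if a joint passes its speed limit or range.

## Working session

There is one attempt and no reset: what is moved stays moved. The work goes in short steps, Python scripts to look and compute and a shell command to move; the robot and the scene stay as the last step left them, time stands still between calls to the robot, and variables do not carry over. Pictures are saved under pics/ and viewed, at most 13 in all, crops included, and the job is handed in when it is done.

```bash
mkdir -p pics
python3 - <<'E'
from bench import telemetry, viewer
import cv2,numpy as np
s=telemetry.get_state(); print({k:np.round(v,3).tolist() for k,v in s.items()})
ims=[]
for n in("scene","top"):
    d=viewer.snapshot(n); cv2.imwrite(f'pics/{n}0.png',d['pixels'][:,:,::-1]); np.savez(f'pics/{n}0.npz',**d)
    print(n,d['fx'],d['cx'],d['cy'],d['rvec'],d['tvec'])
E
```

```text
{'t': 0.0, 'joint_pos': [1.194, 0.478, 0.022, 1.556, -0.012, 1.109, -0.083], 'joint_vel': [-0.0, -0.0, 0.0, -0.0, 0.0, -0.0, 0.0], 'tau': [-0.001, -59.644, 1.607, -28.12, 0.012, 0.009, -0.0], 'tcp_pos': [0.179, -0.65, 0.255], 'tcp_rot': [-0.001, 0.991, 0.134, -0.0], 'ft_force': [0.141, 0.358, -0.367], 'wrist_torque': [0.03, 0.03, -0.005], 'grasp_force': 0.0, 'opening': 0.086}
scene 418.1698542689094 253.0258158089911 188.92917987202952 [ 0.80962722  2.51742161 -1.15379369] [ 0.39814732 -0.11391641  1.45019268]
top 401.91398954355475 249.73291489469452 195.01076653712244 [ 2.15511245 -2.1720983   0.12113892] [0.11547967 0.56157941 1.11933897]
```

View pics/scene0.png

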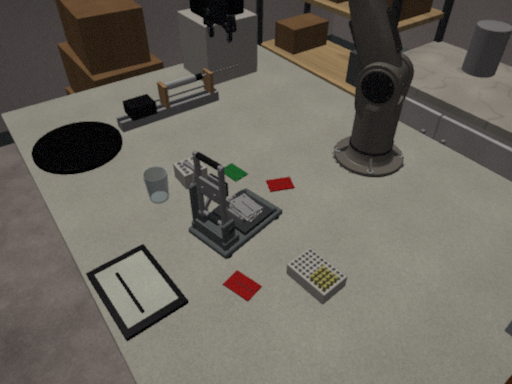

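View pics/top0.png

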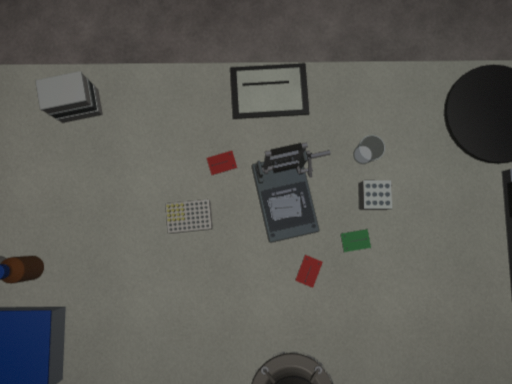

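The scene view shows the press around (235,215). The top view shows the base around (287,200) and the grey stack at (285,206). Things that could be taken for the top plate, in top-view pixels: the red cards at (222,162) and (309,271), and the green card at (355,240). The right choice is the grey stack with ports inside the press at (285,206). A close crop will check that.

```bash
cat > h.py <<'E'
import numpy as np,cv2
from bench import telemetry,viewer
def snap(n,f=None):
    d=viewer.snapshot(n)
    if f: np.savez(f'pics/{f}.npz',**d)
    return d
def load(f): return dict(np.load(f'pics/{f}.npz'))
def K(d): return np.array([[d['fx'],0,d['cx']],[0,d['fy'],d['cy']],[0,0,1.]])
def ray(d,uv,z):
    R,_=cv2.Rodrigues(d['rvec']); t=np.ravel(d['tvec']); o=-R.T@t
    v=R.T@np.linalg.inv(K(d))@np.array([uv[0],uv[1],1.]); return o+v*(z-o[2])/v[2]
def proj(d,P): return cv2.projectPoints(np.float64(P).reshape(-1,3),d['rvec'],d['tvec'],K(d),None)[0].reshape(-1,2)
def crop(d,x0,y0,w,h,s,f,g=1.6):
    c=d['pixels'][y0:y0+h,x0:x0+w,::-1]; c=np.clip(c*float(g),0,255).astype('uint8')
    cv2.imwrite(f'pics/{f}.png',cv2.resize(c,None,fx=s,fy=s,interpolation=cv2.INTER_CUBIC))
E
python3 - <<'E'
from h import *
d=load('top0'); crop(d,235,135,100,115,5,'topc',1.8)
R,_=cv2.Rodrigues(d['rvec']); print(-R.T@d['tvec'])
# base contour
im=d['pixels'].astype(int); m=(im.max(2)<85).astype('uint8'); m[:140]=0;m[250:]=0;m[:,:240]=0;m[:,325:]=0
c=max(cv2.findContours(m,0,2)[0],key=cv2.contourArea); print(cv2.minAreaRect(c),cv2.boxPoints(cv2.minAreaRect(c)))
E
```

```text
[0.4337604  0.11133281 1.17519515]
((294.1837158203125, 190.208251953125), (91.26355743408203, 74.19873809814453), 77.19573211669922) [[247.89394 153.93321]
 [320.24756 137.48921]
 [340.4735  226.48329]
 [268.11987 242.92729]]
```

View pics/topc.png

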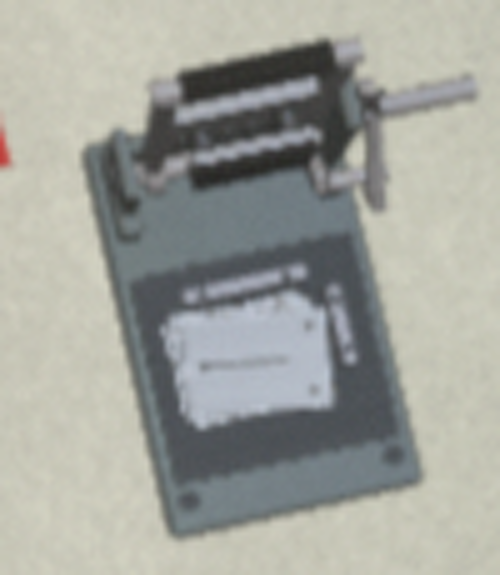

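```bash
cat >> h.py <<'E'
def fit(loc,w):
    loc=np.array(loc,float);w=np.array(w,float)[:,:2];a=loc-loc.mean(0);b=w-w.mean(0)
    th=np.arctan2((a[:,0]*b[:,1]-a[:,1]*b[:,0]).sum(),(a*b).sum());R=np.array([[np.cos(th),-np.sin(th)],[np.sin(th),np.cos(th)]])
    o=w.mean(0)-R@loc.mean(0); return th,o,R,w-(loc@R.T+o)
E
python3 - <<'E'
from h import *
d=load('top0'); c=lambda x,y:(235+x/5-.4,135+y/5-.4)
P=[c(175,483),c(397,438),c(131,282),c(357,235)]
th,o,R,r=fit([[-.075,.065],[-.075,-.065],[.045,.065],[.045,-.065]],[ray(d,p,.038) for p in P]); print(th,o,r.round(4).tolist())
for n,p,z in[('bfl',c(175,537),.025),('bfr',c(421,480),.025),('bbl',c(86,148),.025),('rodtip',c(478,88),.203),('rearL',c(185,297),.059),('rightstopfront',c(350,362),.059),('platecorner',c(330,405),.061),
  ('rack',(189,215),.04),('block',(377,195),.055),('beaker',(365,152),.0)]:
    w=ray(d,p,z)[:2]; print(n,w.round(3),((w-o)@R).round(4))
E
```

```text
0.1910396777440406 [0.54315041 0.00669142] [[0.0015, -0.0004], [0.0011, 0.0015], [-0.002, 0.0004], [-0.0006, -0.0014]]
bfl [0.428 0.056] [-0.1034  0.0699]
bfr [ 0.46  -0.085] [-0.0995 -0.0742]
bbl [0.653 0.104] [0.1266 0.075 ]
rodtip [ 0.648 -0.088] [ 0.0847 -0.1128]
rearL [0.562 0.05 ] [0.0265 0.0389]
rightstopfront [ 0.525 -0.041] [-0.0274 -0.0438]
platecorner [ 0.501 -0.03 ] [-0.0487 -0.0275]
rack [0.506 0.283] [0.016  0.2785]
block [ 0.557 -0.246] [-0.0343 -0.2505]
beaker [ 0.692 -0.233] [ 0.1008 -0.2638]
```

```bash
python3 -m crank '[[50,0,0,0,0.0124],[50,0.0735,-0.1068,0,0],[50,0.0735,-0.1068,0,0],[50,0.0735,-0.1068,0,0],[50,0.0735,-0.1068,0,0],[50,0.0735,-0.1068,0,0],[50,0.0735,-0.1068,0,0],[50,0.0735,-0.1068,0,0],[50,0.0735,-0.1068,0,0],[50,0.0735,-0.1068,0,0],[50,0.0735,-0.1068,0,0],[50,0.0735,-0.1068,0,0],[50,0.0735,-0.1068,0,0],[50,0.0735,-0.1068,0,0],[50,0.0735,-0.1068,0,0],[50,0.0735,-0.1068,0,0],[50,0.0735,-0.1068,0,0],[50,0.0735,-0.1068,0,0],[50,0.0735,-0.1068,0,0],[50,0,0,0,0]]' 40
cat >> h.py <<'E'
TH,O=0.191,np.array([.54315,.00669])
def pr(w): c,s=np.cos(TH),np.sin(TH); q=np.asarray(w)[:2]-O; return np.array([c*q[0]+s*q[1],-s*q[0]+c*q[1],np.asarray(w)[2]])
def st():
    s=telemetry.get_state(); w,x,y,z=s['tcp_rot']; X=np.array([1-2*(y*y+z*z),2*(x*y+w*z)])
    print('t',round(s['t'],2),'press',pr(s['tcp_pos']).round(4),'yaw-rel',round(np.arctan2(X[1],X[0])-TH,4),'F',np.round(s['ft_force'],1),'open',round(s['opening'],4),'g',round(s['grasp_force'],1))
E
python3 -c "
from h import *
st(); d=snap('wrist','w1'); crop(d,0,0,512,384,1.5,'w1',1.3); d=snap('top','t1')"
```

```text
t: 1.77
tcp_pos: [0.4618, -0.0014, 0.2569]
tcp_rot: [-0.002, 0.995, 0.1, 0.002]
ft_force: [0.3, 0.1, 1.2]
opening: 0.0424
grasp_force: 0.0
t 1.77 press [-0.0814  0.0075  0.2569] yaw-rel 0.0097 F [0.3 0.1 1.2] open 0.0424 g 0.0
```

View pics/w1.png

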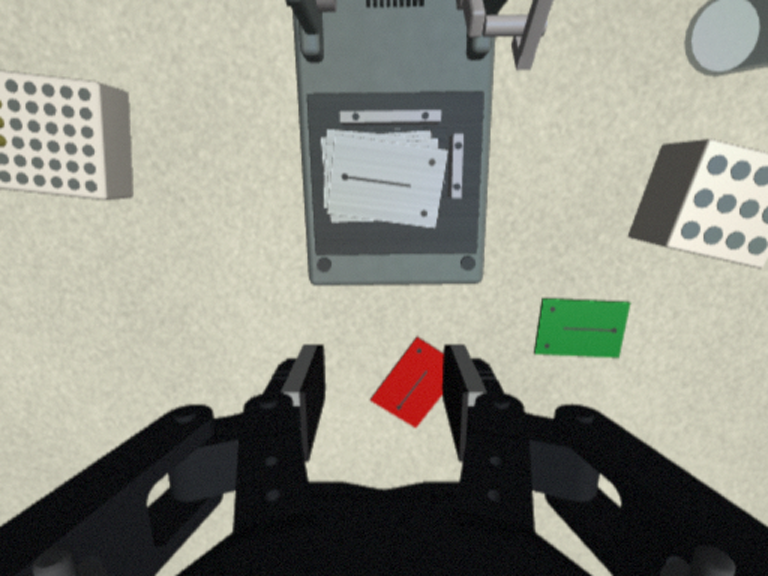

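The wrist view (1.5x pixels) shows the stack at (385,180), the rear stop at (390,116), the right stop at (457,165), and the bed corners near (316,255), (477,251), (307,93) and (484,91). Next I'll refine the press pose from these.

Run:
```python
from h import *
d=load('w1'); c=lambda x,y:(x/1.5-.17,y/1.5-.17)
L=[[-.075,.065],[-.075,-.065],[.045,.065],[.045,-.065]]
W=[ray(d,c(*p),.038) for p in[(316,256),(477,251),(307,93),(484,91)]]
th,o,R,r=fit(L,W); print(th,o,r.round(4).tolist())
Q=lambda p,z:((ray(d,c(*p),z)[:2]-o)@R).round(4)
print('base',Q((310,284),.025),Q((484,282),.025))
print('rear stop front edge top',Q((341,122),.059),Q((441,122),.059),'right stop left edge',Q((453,134),.059),Q((453,197),.059))
print('top plate corners',[Q(p,.061) for p in[(332,213),(435,228),(448,152),(338,137)]])
print('fingertips?',proj(d,[list(telemetry.get_state()['tcp_pos'])])*1.5)
```

```text
0.21885640539896192 [0.54156343 0.00587744] [[-0.0004, -0.0002], [0.0012, 0.0009], [0.0002, -0.0008], [-0.001, 0.0001]]
base [-0.1019  0.0736] [-0.1027 -0.0743]
rear stop front edge top [0.0225 0.0383] [ 0.0213 -0.0311] right stop left edge [ 0.0133 -0.0397] [-0.0298 -0.0408]
top plate corners [array([-0.0396,  0.0475]), array([-0.0518, -0.0278]), array([ 0.0013, -0.0362]), array([0.0126, 0.0407])]
fingertips? [[401.493639   405.60032135]]
```

```bash
sed -i 's/^TH,O=.*/TH,O=0.219,np.array([.54156,.00588])/' h.py
python3 -m crank '[[50,0,0.0233,0,-0.0029],[50,0,0,0.12,0],[50,0,0,0.12,0],[50,0,0,0.12,0],[50,0,0,0.12,0],[50,0,0,0.1,0],[50,0,0,0,0],[50,0,0,0,0]]'; python3 -c "
from h import *
st()"
python3 -m crank '[[50,0,0,0.01,0],[50,0,0,0.01,0],[50,0,0,0,0]]'; python3 -c "
from h import *
st(); d=snap('wrist','w2'); crop(d,0,0,512,384,1.5,'w2',1.3)"
```

```text
t: 2.53
tcp_pos: [0.4594, -0.0173, 0.0815]
tcp_rot: [0.0, 0.995, 0.104, -0.002]
ft_force: [-0.2, -0.6, 0.9]
opening: 0.0426
grasp_force: 0.0
t 2.53 press [-0.0853 -0.0048  0.0815] yaw-rel -0.0114 F [-0.2 -0.6  0.9] open 0.0426 g 0.0
t: 2.78
tcp_pos: [0.4618, -0.0164, 0.0776]
tcp_rot: [0.0, 0.995, 0.104, 0.001]
ft_force: [0.1, 0.4, -0.5]
opening: 0.0425
grasp_force: 0.0
t 2.78 press [-0.0827 -0.0045  0.0776] yaw-rel -0.0106 F [ 0.1  0.4 -0.5] open 0.0425 g 0.0
```

View pics/w2.png

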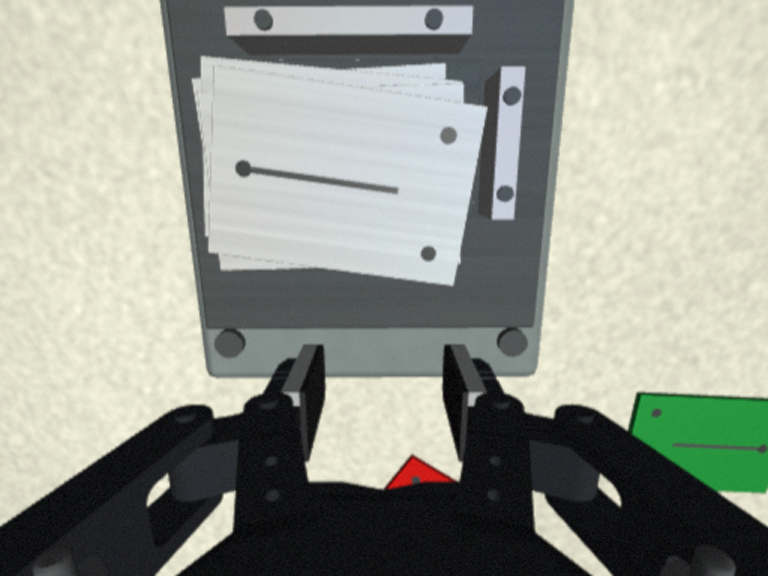

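The wrist view (1.5x pixels) shows the fingers short of the plates, with fingertips at (310,350) and (458,350). The stack sits between (205,60) and (487,285), with its top plate turned counter-clockwise. Next I'll lower the fingers in small steps.

```bash
python3 -m crank '[[50,0.0,-0.022,0,-0.0018],[50,0,0,0,0],[50,0,0,0,0],[50,0,0,0,0]]'; python3 -c "
from h import *
st()"
python3 -m crank '[[50,0,0,0.012,0],[50,0,0,0,0],[50,0,0,0,0],[50,0,0,0,0]]'; python3 -c "
from h import *
st()"
```

```text
t: 3.17
tcp_pos: [0.4596, -0.0094, 0.0766]
tcp_rot: [0.0, 0.994, 0.11, 0.0]
ft_force: [0.5, 0.3, 0.7]
opening: 0.0429
grasp_force: 0.0
t 3.17 press [-0.0833  0.0029  0.0766] yaw-rel 0.0019 F [0.5 0.3 0.7] open 0.0429 g 0.0
t: 3.5
tcp_pos: [0.4594, -0.0097, 0.0725]
tcp_rot: [-0.0, 0.994, 0.11, -0.0]
ft_force: [0.1, -1.3, 0.1]
opening: 0.0428
grasp_force: 0.0
t 3.5 press [-0.0836  0.0026  0.0725] yaw-rel 0.0013 F [ 0.1 -1.3  0.1] open 0.0428 g 0.0
```

```bash
for i in 1; do python3 -m crank '[[50,0,0,0.02,0],[50,0,0,0,0],[50,0,0,0,0],[50,0,0,0,0]]'; done
python3 - <<'E'
from h import *
st(); d=snap('scene','s2'); P=telemetry.get_state()['tcp_pos']; u=proj(d,P)[0].astype(int); print(u); crop(d,u[0]-50,u[1]-45,100,75,7,'s2',1.8)
E
```

```text
t: 3.83
tcp_pos: [0.4594, -0.0096, 0.0665]
tcp_rot: [-0.0, 0.994, 0.11, -0.0]
ft_force: [0.2, -0.9, 0.2]
opening: 0.0425
grasp_force: 0.0
t 3.83 press [-0.0836  0.0027  0.0665] yaw-rel 0.0014 F [ 0.2 -0.9  0.2] open 0.0425 g 0.0
[259 190]
```

View pics/s2.png

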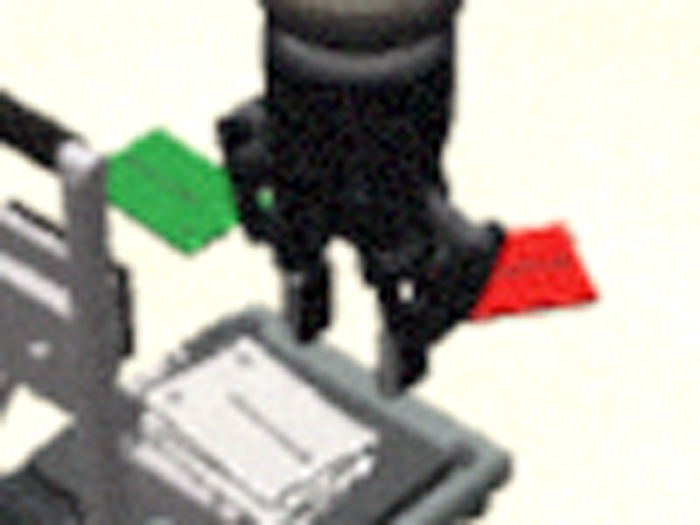

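```bash
python3 -m crank '[[50,0,0,0.01,0],[50,0,0,0,0],[50,0,0,0,0]]'|grep -E 'pos|ft'; python3 -m crank '[[50,0,0,0.01,0],[50,0,0,0,0],[50,0,0,0,0]]'|grep -E 'pos|ft'
```

```text
tcp_pos: [0.4594, -0.0097, 0.0636]
ft_force: [-0.8, 0.7, -0.1]
tcp_pos: [0.4594, -0.0096, 0.0605]
ft_force: [0.2, -0.2, -0.1]
```

```bash
python3 -m crank '[[50,0.01,0,0,0],[50,0.01,0,0,0],[50,0,0,0,0],[50,0,0,0,0]]'|grep -E 'pos|ft'; python3 -m crank '[[50,0,0,0.01,0],[50,0,0,0,0],[50,0,0,0,0]]'|grep -E 'pos|ft'
```

```text
tcp_pos: [0.4613, -0.0093, 0.0601]
ft_force: [-10.2, -0.8, 10.6]
tcp_pos: [0.4615, -0.0093, 0.0593]
ft_force: [-20.4, -1.9, 43.6]
```

```bash
python3 -m crank '[[50,0,0,-0.02,0],[50,-0.02,0,-0.013,0],[50,0,0,0,0],[50,0,0,0,0]]'|grep -E 'pos|ft'; python3 -m crank '[[50,0.012,0,0,0],[50,0.012,0,0,0],[50,0.012,0,0,0],[50,0,0,0,0],[50,0,0,0,0]]'|grep -E 'pos|ft';python3 -c "
from h import *
st()"
```

```text
tcp_pos: [0.4596, -0.0097, 0.0677]
ft_force: [0.1, 0.7, -0.4]
tcp_pos: [0.4704, -0.0071, 0.0674]
ft_force: [-0.3, 0.0, 0.2]
t 5.72 press [-0.0723  0.0028  0.0674] yaw-rel 0.0015 F [-0.3  0.   0.2] open 0.0427 g 0.0
```

```bash
python3 -m crank '[[50,0.007,0,0,0],[50,0.007,0,0,0],[50,0.007,0,0,0],[50,0.007,0,0,0],[50,0.007,0,0,0],[50,0.007,0,0,0],[50,0.007,0,0,0],[50,0.007,0,0,0],[50,0.007,0,0,0],[50,0.007,0,0,0],[50,0,0,0,0],[50,0,0,0,0]]'|grep -E 'pos|ft';python3 -c "
from h import *
st()"; python3 -m crank '[[50,0.005,0,0,0],[50,0.005,0,0,0],[50,0.005,0,0,0],[50,0,0,0,0],[50,0,0,0,0]]'|grep -E 'pos|ft';python3 -c "
from h import *
st()"
```

```text
tcp_pos: [0.4908, -0.0026, 0.0676]
ft_force: [-0.2, 0.6, -0.4]
t 6.72 press [-0.0514  0.0028  0.0676] yaw-rel 0.0015 F [-0.2  0.6 -0.4] open 0.0426 g 0.0
tcp_pos: [0.4947, -0.0019, 0.0675]
ft_force: [-1.9, -1.3, -0.2]
t 7.13 press [-0.0474  0.0026  0.0675] yaw-rel 0.0013 F [-1.9 -1.3 -0.2] open 0.043 g 1.0
```

```bash
python3 -m crank '[[50,0.005,0,0,0],[50,0.005,0,0,0],[50,0,0,0,0],[50,0,0,0,0]]'|grep -E 'ft';python3 -c "
from h import *
st()"; python3 -m crank '[[50,0.005,0,0,0],[50,0,0,0,0],[50,0,0,0,0]]'|grep -E 'ft';python3 -c "
from h import *
st();d=snap('wrist','w3'); crop(d,80,0,300,260,2.3,'w3',1.3)"
```

```text
ft_force: [-1.2, -0.8, -0.5]
t 7.47 press [-0.0444  0.0026  0.0674] yaw-rel 0.0013 F [-1.2 -0.8 -0.5] open 0.0427 g 1.0
ft_force: [-1.3, -0.7, -0.0]
t 7.72 press [-0.0424  0.0027  0.0676] yaw-rel 0.0013 F [-1.3 -0.7 -0. ] open 0.0425 g 0.9
```

View pics/w3.png

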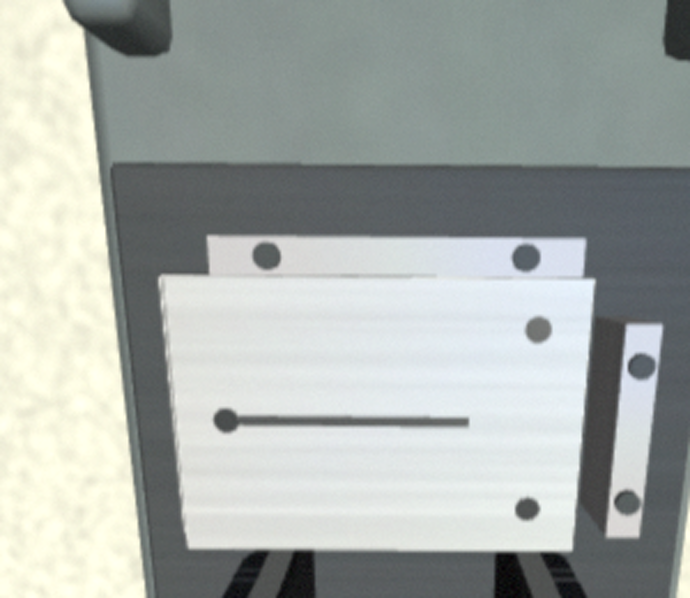

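The crop shows the plates aligned, with their rear edge at y≈277 almost on the rear stop. There is a gap to the right stop from x≈590 to 610. I'll press until the force rises.

```bash
python3 -m crank '[[50,0.005,0,0,0],[50,0,0,0,0],[50,0,0,0,0]]'|grep -E 'ft';python3 -c "
from h import *
st()"; python3 -m crank '[[50,0.005,0,0,0],[50,0,0,0,0],[50,0,0,0,0]]'|grep -E 'ft';python3 -c "
from h import *
st()"
```

```text
ft_force: [-5.0, -1.4, 3.2]
t 8.02 press [-0.0423  0.0027  0.0674] yaw-rel 0.0012 F [-5.  -1.4  3.2] open 0.0419 g 2.8
ft_force: [-8.3, -1.9, 5.8]
t 8.27 press [-0.0422  0.0027  0.0672] yaw-rel 0.001 F [-8.3 -1.9  5.8] open 0.0427 g 4.6
```

```bash
python3 -m crank '[[50,-0.035,0,0,0],[50,-0.035,0,0,0],[30,0,0,-0.13,0],[23,0,0,-0.13,0],[23,0.06,-0.097,0,0],[23,0.06,-0.097,0,0],[23,0.06,-0.097,0,0],[23,0,0,0,0.0192],[23,0,0,0,0.0192],[23,0,0,0,0.0192],[23,0,0,0,0.0192],[23,0,0,0,0.0192],[23,0,0,0,0.0192],[23,0,0,0,0.0192],[23,0,0,0,0.0192],[23,0,0,0,0.0192],[23,0,0,0,0.0192],[23,0,0,0,0.0192],[23,0,0,0,0.0192],[23,0,0,0,0.0196]]'|grep ft;python3 -m crank '[[23,0,0,0,0],[23,0,0,0,0],[23,0,0,0,0]]'|grep ft;python3 -c "
from h import *
st();print(telemetry.get_state()['joint_pos'])"
```

```text
ft_force: [-0.2, -0.1, -1.8]
ft_force: [0.1, 0.1, 1.0]
t 10.18 press [-0.0082  0.0909  0.1433] yaw-rel -1.4783 F [0.1 0.1 1. ] open 0.0192 g 0.0
[-0.56875363  0.38892469  0.33503518  2.03500045 -0.18476635  0.75274784
 -2.95077221]
```

```bash
python3 -m crank '[[23,0,0,0,-0.0187],[23,0,0,0,-0.0187],[23,0,0,0,-0.0187],[23,0,0,0,-0.0187],[23,0,0,0,-0.0187],[23,0,0,0,-0.0187],[23,0,0,0,-0.0187],[23,0,0,0,-0.0187],[23,0,0,0,-0.0187],[23,0,0,0,-0.0187],[23,0,0,0,-0.0187],[23,0,0,0,-0.0187],[23,0,0,0,-0.0187],[23,0,0,0,-0.0187]]'|grep ft;python3 -m crank '[[23,0,0,0,-0.0187],[23,0,0,0,-0.0187],[23,0,0,0,-0.0187],[23,0,0,0,-0.0187],[23,0,0,0,-0.0187],[23,0,0,0,-0.0187],[23,0,0,0,-0.0187],[23,0,0,0,-0.0187],[23,0,0,0,-0.0187],[23,0,0,0,-0.0187],[23,0,0,0,-0.0187],[23,0,0,0,-0.0187],[23,0,0,0,0],[23,0,0,0,0],[23,0,0,0,0]]'|grep ft;python3 -c "
from h import *
st();print(telemetry.get_state()['joint_pos'])"
```

```text
ft_force: [0.2, 0.3, 0.2]
ft_force: [-0.3, -0.7, -0.5]
t 12.6 press [-0.0081  0.0892  0.1438] yaw-rel 1.5679 F [-0.3 -0.7 -0.5] open 0.0196 g 0.0
[ 1.82969014e-03  3.99117928e-01 -3.62089012e-01  1.99647433e+00
  1.93821566e-01  7.84672049e-01 -2.56655405e-01]
```

```bash
python3 -m crank '[[23,0,0.007,0.12,0],[23,0,0,0.12,0],[23,0,0,0.009,0],[23,0,0,0,0],[23,-0.02,0,0,0],[23,-0.02,0,0,0],[23,-0.02,0,0,0],[23,-0.02,0,0,0],[23,0,0,0,0],[23,0,0,0,0]]'|grep ft;python3 -c "
from h import *
st()"; python3 -m crank '[[23,-0.007,0,0,0],[23,-0.007,0,0,0],[23,-0.007,0,0,0],[23,-0.007,0,0,0],[23,0,0,0,0],[23,0,0,0,0]]'|grep ft;python3 -c "
from h import *
st()"
```

```text
ft_force: [-0.4, 0.3, 0.0]
t 13.43 press [-0.0062  0.065   0.0693] yaw-rel 1.5703 F [-0.4  0.3  0. ] open 0.0198 g 0.0
ft_force: [1.0, 0.7, 1.6]
t 13.93 press [-0.0064  0.0573  0.0687] yaw-rel 1.5719 F [1.  0.7 1.6] open 0.0196 g 0.6
```

```bash
python3 -m crank '[[23,-0.006,0,0,0],[23,-0.006,0,0,0],[23,-0.006,0,0,0],[23,0,0,0,0],[23,0,0,0,0]]'|grep ft;python3 -c "
from h import *
st()"; python3 -m crank '[[23,-0.005,0,0,0],[23,0,0,0,0],[23,0,0,0,0]]'|grep ft;python3 -c "
from h import *
st()"
```

```text
ft_force: [-0.1, 1.7, 0.8]
t 14.35 press [-0.0065  0.0517  0.0686] yaw-rel 1.5716 F [-0.1  1.7  0.8] open 0.0196 g 0.7
ft_force: [-1.5, 5.1, 0.4]
t 14.6 press [-0.0065  0.0515  0.0687] yaw-rel 1.5726 F [-1.5  5.1  0.4] open 0.0197 g 2.6
```

```bash
python3 -m crank '[[23,-0.006,0,0,0],[23,0,0,0,0],[23,0,0,0,0],[23,0,0,0,0]]'|grep ft;python3 -c "
from h import *
st()
d=snap('top','t4');crop(d,255,170,70,70,4,'t4',1.5)
d=snap('wrist','w4');crop(d,50,0,412,384,1.5,'w4',1.3)
a=cv2.imread('pics/w4.png');b=cv2.imread('pics/t4.png');c=np.zeros((576,a.shape[1]+b.shape[1]+0,3),'uint8')[:,:898];c[:,:a.shape[1]]=a;c[:280,a.shape[1]:a.shape[1]+280]=b;cv2.imwrite('pics/c4.png',cv2.resize(c,(798,512)))"
```

```text
ft_force: [-2.6, 10.3, 2.0]
t 14.93 press [-0.0065  0.0514  0.0687] yaw-rel 1.5737 F [-2.6 10.3  2. ] open 0.0196 g 4.7
```

View pics/c4.png

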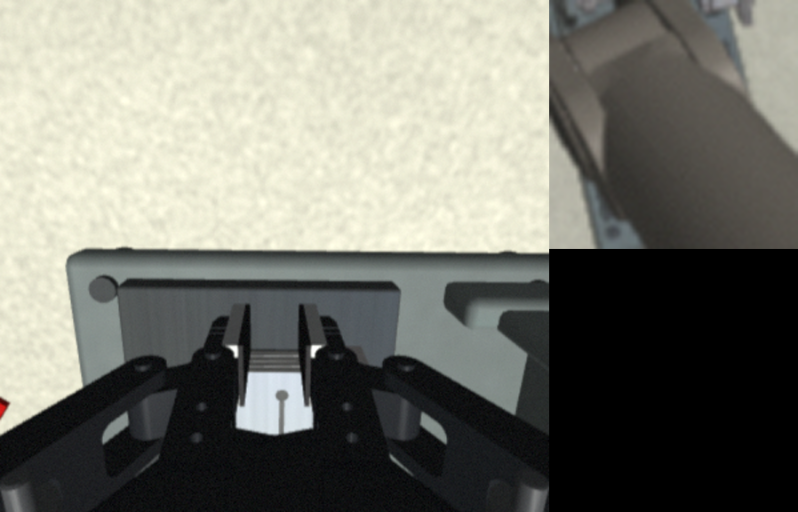

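The left edges of all four plates line up at (277,362) between the fingers. Next I'll back off, go over to the right side at height, and check the squareness from there.

```bash
python3 -m crank '[[23,0.03,0,0,0],[23,0.03,0,0,0],[10,0,0,-0.12,0],[0,0,0,-0.12,0],[0,0,0,-0.12,0],[0,0,0,-0.12,0],[0,0,0,-0.12,0],[0,-0.11,0,0,0],[0,-0.11,0,0,0],[0,-0.11,0,0,0],[0,-0.11,0,0,0],[0,-0.11,0,0,0],[0,0,0,0,0],[0,0,0,0,0],[0,0,0,0,0]]'|grep ft;python3 -c "
from h import *
st()
d=snap('wrist','w5')
from h import *
c,s=np.cos(TH),np.sin(TH); R=np.array([[c,-s],[s,c]])
pts=np.array([[-.0325,.04],[-.0325,-.04],[.0225,-.04],[.0225,.04]])@R.T+O
print(proj(d,np.c_[pts,np.full(4,.061)]).round(1).tolist())
u=proj(d,np.c_[pts,np.full(4,.061)]).mean(0).astype(int);x0=max(0,u[0]-95);y0=max(0,u[1]-75);print(x0,y0)
crop(d,x0,y0,190,150,4,'w5',1.3)"
```

```text
ft_force: [-0.3, 0.8, 0.3]
t 16.28 press [-0.0053 -0.0979  0.2484] yaw-rel 1.5716 F [-0.3  0.8  0.3] open -0.0002 g 0.0
[[230.4, 40.3], [232.2, 125.0], [284.7, 125.1], [287.1, 40.3]]
163 7
```

View pics/w5.png

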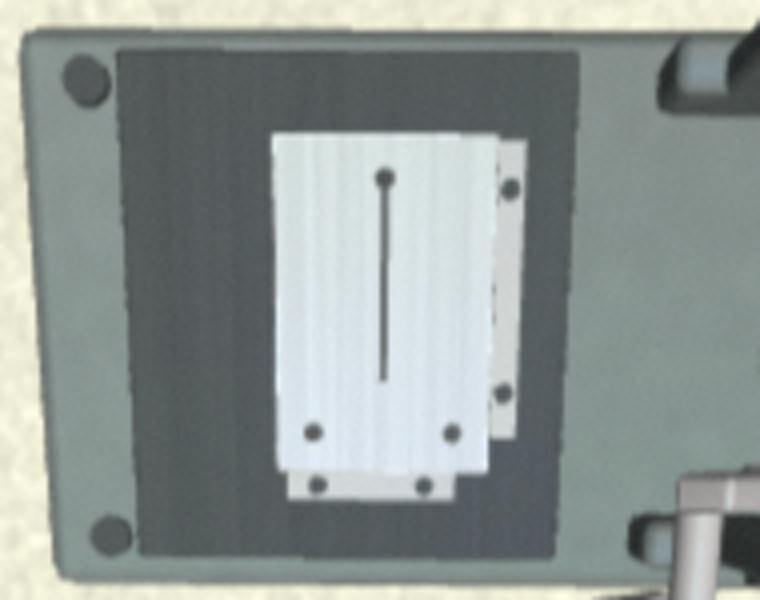

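The close view shows the top plate (270,133)–(490,470) flush against the rear stop on the right and the right-hand stop below, with all edges lined up. They match the projected squared corners. The catch is next.

```bash
python3 -m crank '[[0,-0.013,0.08,0,0],[0,0,0.08,0.08,0],[0,0,0,0.065,0],[0,0,0,0,0],[0,0,0,0,0]]'|grep ft;python3 -c "
from h import *
st()"; python3 -m crank '[[0,0,0.02,0,0],[0,0,0.02,0,0],[0,0,0.02,0,0],[0,0,0.02,0,0],[0,0,0.02,0,0],[0,0,0,0,0],[0,0,0,0,0]]'|grep ft;python3 -c "
from h import *
st()"
```

```text
ft_force: [0.7, -0.2, 0.5]
t 16.75 press [ 0.0418 -0.1006  0.2039] yaw-rel 1.574 F [ 0.7 -0.2  0.5] open -0.0001 g 0.0
ft_force: [0.2, -0.4, -0.6]
t 17.33 press [ 0.0732 -0.102   0.2047] yaw-rel 1.572 F [ 0.2 -0.4 -0.6] open 0.0004 g 0.0
```

```bash
python3 -m crank '[[0,0,0.02,0,0],[0,0,0.02,0,0],[0,0,0,0,0],[0,0,0,0,0]]'|grep ft;python3 -m crank '[[0,0,0.02,0,0],[0,0,0.02,0,0],[0,0,0.02,0,0],[0,0,0,0,0],[0,0,0,0,0]]'|grep ft;python3 -c "
from h import *
st()
d=snap('scene','s6'); c,s=np.cos(TH),np.sin(TH); W=lambda x,y,z:[O[0]+c*x-s*y,O[1]+s*x+c*y,z]
p=proj(d,[W(.082,-.1,.203),W(.128,-.1,.192),W(.098,0,.275)]);print(p)
crop(d,150,120,120,100,6,'s6',1.8)"
```

```text
ft_force: [-0.4, -0.3, -0.2]
ft_force: [-0.6, 0.2, -0.4]
t 18.08 press [ 0.1034 -0.102   0.2044] yaw-rel 1.5721 F [-0.6  0.2 -0.4] open 0.0002 g 0.2
[[188.10700305 164.783313  ]
 [174.86039258 176.47002708]
 [208.49935948 160.74135066]]
```

View pics/s6.png

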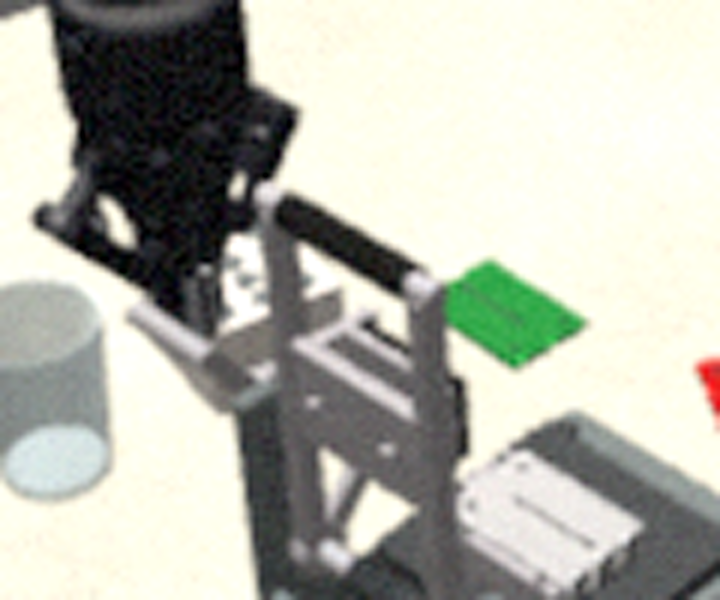

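The crop shows the fingers pushing the rod back, with the rod at (165,335) and the catch well tilted. I'll keep going to its stop.

```bash
python3 -m crank '[[0,0,0.013,0,0],[0,0,0.013,0,0],[0,0,0,0,0],[0,0,0,0,0]]'|grep ft;python3 -c "
from h import *
st()"; python3 -m crank '[[0,0,0.01,0,0],[0,0,0,0,0],[0,0,0,0,0]]'|grep ft;python3 -c "
from h import *
st()"
```

```text
ft_force: [-4.7, -0.5, -1.6]
t 18.47 press [ 0.1098 -0.1022  0.2038] yaw-rel 1.5717 F [-4.7 -0.5 -1.6] open 0.0 g 2.0
ft_force: [-11.8, -1.6, 1.2]
t 18.72 press [ 0.1104 -0.1022  0.2035] yaw-rel 1.5713 F [-11.8  -1.6   1.2] open 0.0 g 6.0
```

```bash
python3 -m crank '[[0,0,-0.07,0,0],[0,0,-0.07,0,0],[0,0,0,-0.12,0],[0,0,0,-0.12,0],[20,0,0,-0.12,0],[50,0,0,-0.12,0],[50,0.1133,0.03,0,0],[50,0.1133,0.03,0,0],[50,0.1133,0.03,0,0],[50,0,0,0,0],[50,0,0,0,0],[50,0,0,0,0],[50,0,0,0,0]]'|grep ft;python3 -c "
from h import *
st()
d=snap('wrist','w7');crop(d,0,0,512,384,1.5,'w7',1.3)"
```

```text
ft_force: [-0.7, -0.8, 0.4]
t 19.8 press [ 0.0996 -0.0017  0.3489] yaw-rel 1.5699 F [-0.7 -0.8  0.4] open 0.0429 g 0.0
```

View pics/w7.png

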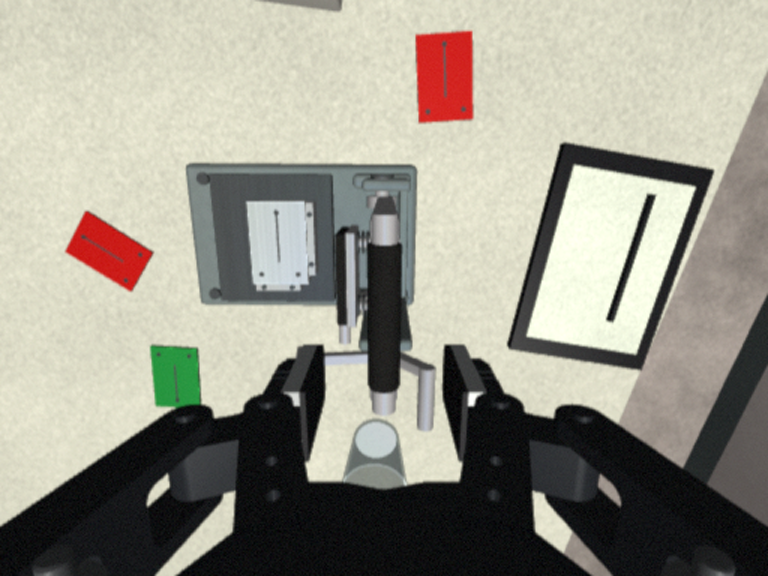

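The wrist view shows the handle bar at (384,320), centred between the open fingers, with the catch rod tilted back at (427,395). The plates are still square at (280,245).

```bash
python3 -m crank '[[50,0,-0.005,0.1,0],[50,0,0,0.09,0],[50,0,0,0.04,0],[50,0,0,0,0],[50,0,0,0,0]]'|grep ft;python3 -c "
from h import *
st()"; python3 -m crank '[[0,0,0,0,0],[0,0,0,0,0],[0,0,0,0,0],[0,0,0,0,0],[0,0,0,0,0],[0,0,0,0,0],[0,0,0,0,0],[0,0,0,0,0]]' 50|grep ft;python3 -c "
from h import *
st()"
```

```text
ft_force: [0.2, -0.3, 1.3]
t 20.27 press [ 0.0973 -0.0009  0.2796] yaw-rel 1.5708 F [ 0.2 -0.3  1.3] open 0.0427 g 0.0
ft_force: [1.6, 0.5, 6.2]
t 20.93 press [ 0.0986 -0.0003  0.2814] yaw-rel 1.5717 F [1.6 0.5 6.2] open 0.0142 g 48.9
```

```bash
python3 -c "
import numpy as np
t=np.linspace(0,1.57,17)-.016;x=.095-.19*np.sin(t);z=.085+.19*np.cos(t)
for a,b in zip(np.diff(x)/.3,-np.diff(z)/.3):print(round(a,4),round(b,4))"
```

```text
-0.0621 0.0021
-0.0616 0.0081
-0.0605 0.0141
-0.0588 0.02
-0.0566 0.0256
-0.0538 0.0311
-0.0505 0.0362
-0.0467 0.041
-0.0425 0.0453
-0.0378 0.0493
-0.0328 0.0527
-0.0275 0.0557
-0.0219 0.0581
-0.0161 0.06
-0.0101 0.0613
-0.0041 0.062
```

```bash
python3 -m crank '[[0,0,-0.0621,0.0021,0],[0,0,0,0,0],[0,0,-0.0616,0.0081,0],[0,0,0,0,0],[0,0,-0.0605,0.0141,0],[0,0,0,0,0],[0,0,-0.0588,0.02,0],[0,0,0,0,0]]'|grep ft;python3 -c "
from h import *
st()"; python3 -m crank '[[0,0,-0.0566,0.0256,0],[0,0,0,0,0],[0,0,-0.0538,0.0311,0],[0,0,0,0,0],[0,0,-0.0505,0.0362,0],[0,0,0,0,0],[0,0,-0.0467,0.041,0],[0,0,0,0,0],[0,0,0,0,0]]'|grep ft;python3 -c "
from h import *
st()"
```

```text
ft_force: [-1.6, 1.4, 4.7]
t 21.6 press [2.230e-02 1.000e-04 2.664e-01] yaw-rel 1.5718 F [-1.6  1.4  4.7] open 0.0142 g 51.0
ft_force: [3.1, 4.7, 0.8]
t 22.35 press [-0.037   0.0004  0.227 ] yaw-rel 1.5725 F [3.1 4.7 0.8] open 0.0142 g 50.9
```

```bash
python3 -m crank '[[0,0,-0.0425,0.0453,0],[0,0,0,0,0],[0,0,-0.0378,0.0493,0],[0,0,0,0,0],[0,0,-0.0328,0.0527,0],[0,0,0,0,0],[0,0,-0.0275,0.0557,0],[0,0,0,0,0],[0,0,0,0,0]]' |grep ft;python3 -c "
from h import *
st()"; python3 -m crank '[[0,0,-0.0219,0.0581,0],[0,0,0,0,0],[0,0,-0.0161,0.06,0],[0,0,0,0,0],[0,0,-0.0101,0.0613,0],[0,0,0,0,0],[0,0,0,0,0]]'|grep ft;python3 -c "
from h import *
st()"
```

```text
ft_force: [2.6, 5.3, 2.4]
t 23.1 press [-0.0783  0.0006  0.1667] yaw-rel 1.5729 F [2.6 5.3 2.4] open 0.0142 g 51.8
ft_force: [2.1, 6.0, 4.0]
t 23.68 press [-0.0926  0.0006  0.1129] yaw-rel 1.5731 F [2.1 6.  4. ] open 0.0142 g 52.7
```

```bash
python3 -m crank '[[0,0,-0.003,0.02,0],[0,0,-0.001,0.02,0],[0,0,0,0.02,0],[0,0,0,0,0],[0,0,0,0,0],[0,0,0,0,0]]'|grep ft;python3 -c "
from h import *
st()"; python3 -m crank '[[0,0,0,0.008,0],[0,0,0,0,0],[0,0,0,0,0],[0,0,0,0,0]]' 60|grep ft;python3 -c "
from h import *
st()"
```

```text
ft_force: [-0.3, 5.0, 9.8]
t 24.18 press [-0.0937  0.0007  0.0958] yaw-rel 1.5731 F [-0.3  5.   9.8] open 0.0142 g 53.3
ft_force: [-2.3, 6.3, 17.4]
t 24.52 press [-0.0937  0.0007  0.0939] yaw-rel 1.5732 F [-2.3  6.3 17.4] open 0.0143 g 59.0
```

```bash
python3 -m crank '[[0,0,0,0.008,0],[0,0,0,0,0],[0,0,0,0,0],[0,0,0,0,0]]'|grep ft;python3 -c "
from h import *
st()"; python3 -m crank '[[0,0,0,0.006,0],[0,0,0,0,0],[0,0,0,0,0],[0,0,0,0,0]]'|grep ft;python3 -c "
from h import *
st();d=snap('scene','s8');crop(d,170,140,130,110,6,'s8',1.6)"
```

```text
ft_force: [-6.6, 5.7, 32.1]
t 24.85 press [-0.0937  0.0006  0.0924] yaw-rel 1.5731 F [-6.6  5.7 32.1] open 0.0144 g 60.6
ft_force: [-9.2, 5.8, 41.7]
t 25.18 press [-0.0937  0.0006  0.0913] yaw-rel 1.5731 F [-9.2  5.8 41.7] open 0.0142 g 61.6
```

View pics/s8.png

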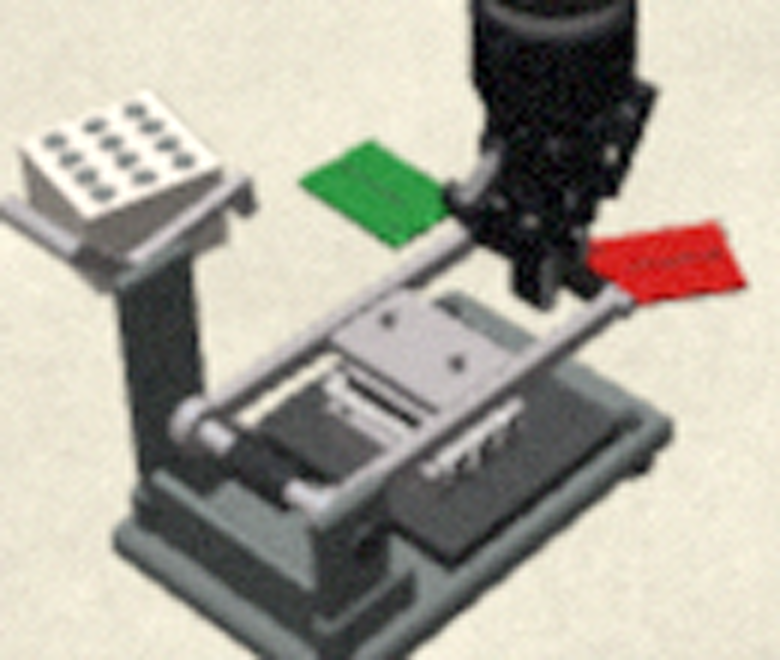

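The crop shows the lever level, with its end at (620,300) held by the fingers. The pad is on the stack, the catch is back at (80,250), and the bystanders are in place. I'll ease off slightly, let it settle and hand in.

```bash
python3 -m crank '[[0,0,0,-0.004,0],[0,0,0,0,0],[0,0,0,0,0],[0,0,0,0,0],[0,0,0,0,0],[0,0,0,0,0]]'|grep ft;python3 -c "
from h import *
st()
from bench import job
print(job.sign_off())"
```

```text
ft_force: [-7.6, 5.7, 34.6]
t 25.73 press [-0.0937  0.0006  0.092 ] yaw-rel 1.5731 F [-7.6  5.7 34.6] open 0.0142 g 60.8
the job is handed in; nothing more can be done
None
```

I squared the four plates against both stops, flipped the catch fully back to its stop, and handed the job in at about 26 s of the 72 s with the lever held down on the stack. The sign-off returned no verdict, so I can't confirm the judged result.

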